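# Pack and seal the used-test waste box

### The job

Tip the used sample tubes out of the steel scoop into the yellow waste box and stand the empty scoop upright on the bench again, and put every used white test cassette that lies near the scoop and the yellow cover, left of the box, into the box as well. Then set the yellow cover squarely on the box, and use the blue T-handled key in the clamp's square socket to turn the red clamp arm clockwise over the cover as far as it goes. Finally stand the key back in its grey stand.

Things in the scene. Friction and masses are not known exactly. Their poses are not given: they have to be found in the camera images.
- waste_box: Fixed open-topped yellow box, outside 108 (x) x 140 (y) x 80 mm high, walls and floor 4 mm, inside 100 x 132 mm. Origin: centre of its underside, on the bench; axes x, y along its sides, z up. The clamp stands on a post (38 mm thick, axis at x = 0, y = +114 mm) outside its +y side.
- clamp_socket (a point): Mouth centre of the square socket in the top of the steel clamp head (head 36 mm square, underside 84 mm and top 118 mm over the bench). Socket 17 x 17 mm, 3 mm chamfer, 34 mm deep, closed below, opens straight up. The point turns with the head: the socket's sides run along the point's x and y. The head never moves up or down.
- clamp_tip (a point): Outer end of the red clamp arm, at its top. The arm belongs to the clamp head: 18 mm wide, 12 mm thick, reaching 64 mm from the head's axis, underside 87.5 mm over the bench (2.5 mm over the plate of a seated cover).
- clamp (a joint): Turn of the clamp head about the vertical axis through clamp_socket, rad, growing clockwise seen from above. About 0: open, the arm points nearly along the box's +x, clear of the cover. 1.2: end stop, the arm points to the box's -y, over the cover's edge. Stiff (0.15 N m friction), stays where it is left.
- cover: Loose flat yellow cover, 105 to 210 g: plate 114 (x) x 146 (y) x 5 mm, its top 13 mm over the origin; grey locating block under it 92 x 124 x 8 mm (4 mm play all round in the box's mouth). Origin: centre of the block's underside. Lies right way up. Seated, its x, y lie along the box's (either way round), its origin is 72 mm over the bench.
- cover_handle (a point): Point in the cover's black bar handle, 37 mm over the cover's origin, above its centre. Bar along the cover's y, 70 mm long, 16 mm wide (x), from 31 to 47 mm over the origin, on two feet 66 mm apart over all, 42 mm apart inside.
- key: Loose blue T-handled key, 120 g, stands upright in its stand. Steel shank 14 mm square (last 4 mm thinned to 10 mm), sides along x and y. Origin: centre of the shank's lower tip, z up along the shank. The shank has 1.5 mm play each side in the clamp's socket (about 0.25 rad play in turn), 2 mm in the stand.
- key_handle (a point): Centre of the key's handle bar, 100 mm over the key's origin. Bar 14 mm wide (the key's x), 80 mm long (y), 18 mm high (z).
- key_stand: Fixed grey block 60 x 60 x 40 mm high with a square hole 18 x 18 mm, 30 mm deep, 3 mm chamfer, its sides along the block's x and y. Origin: centre of its underside. The key stands in it with its tip 10 mm over the bench.
- scoop: Loose open-topped polished steel scoop, about 260 g, holding the tubes. Origin: centre of its flat bottom, z up. Flat parallel sides 58 mm apart (y = -29 and +29 mm), 62 mm high, wall 3 mm; bottom from x = -26 to +26 mm; upright back wall at x = -26 mm; front wall slopes out from x = +26 mm at the bottom to the lip.
- scoop_lip (a point): Middle of the scoop's pouring lip, at x = +74 mm, y = 0, z = 62 mm in the scoop's frame (front wall 38 degrees from the vertical). The scoop is slippery inside and drains over the lip when tipped about 90 degrees towards its +x.
- tube_0: Used lidded microtube (clear), conical, about 41 mm long (y) and 14 mm thick, starts in the scoop. Origin: about its middle, on its underside.
- tube_1: Used lidded microtube (clear), conical, about 41 mm long (y) and 14 mm thick, starts in the scoop. Origin: about its middle, on its underside.
- tube_2: Used lidded microtube (pale blue), conical, about 41 mm long (y) and 14 mm thick, starts in the scoop. Origin: about its middle, on its underside.
- cassette_a: White test cassette, 70 (x) x 20 (y) x 9 mm, lying flat on the bench left of or behind the scoop and the cover; may be absent. Origin: centre of its underside. (White cassettes farther back and right belong to the room. The tall white analyser stands close behind, at about x > 0.62, y < 0.24 m: keep the gripper's body clear of it.)
- cassette_b: White test cassette, 70 (x) x 20 (y) x 9 mm, lying flat on the bench left of or behind the scoop and the cover; may be absent. Origin: centre of its underside. (White cassettes farther back and right belong to the room. The tall white analyser stands close behind, at about x > 0.62, y < 0.24 m: keep the gripper's body clear of it.)
- cassette_c: White test cassette, 70 (x) x 20 (y) x 9 mm, lying flat on the bench left of or behind the scoop and the cover; may be absent. Origin: centre of its underside. (White cassettes farther back and right belong to the room. The tall white analyser stands close behind, at about x > 0.62, y < 0.24 m: keep the gripper's body clear of it.)
Mind the look-alikes: they are no part of the job. Leave any black look-alike of the cassette_c alone.

How it is judged:
On the way, in this order (a step that is already met when the one before it is completed fails the run):
1. the scoop is tipped over the waste box (angle between scoop's own z axis and vertical above 0.7 rad and horizontal distance between scoop and waste_box below 0.22 m and height (world z) of scoop above 0.08 m), for 0.05 s.
2. all the tubes and cassettes lie in the box (x of tube_0 in the frame of waste_box between -0.053 and 0.053 m and y of tube_0 in the frame of waste_box between -0.069 and 0.069 m and z of tube_0 in the frame of waste_box between 0 and 0.075 m and x of tube_1 in the frame of waste_box between -0.053 and 0.053 m and y of tube_1 in the frame of waste_box between -0.069 and 0.069 m and z of tube_1 in the frame of waste_box between 0 and 0.075 m and x of tube_2 in the frame of waste_box between -0.053 and 0.053 m and y of tube_2 in the frame of waste_box between -0.069 and 0.069 m and z of tube_2 in the frame of waste_box between 0 and 0.075 m and x of cassette_a in the frame of waste_box between -0.053 and 0.053 m and y of cassette_a in the frame of waste_box between -0.069 and 0.069 m and z of cassette_a in the frame of waste_box between 0 and 0.075 m and x of cassette_b in the frame of waste_box between -0.053 and 0.053 m and y of cassette_b in the frame of waste_box between -0.069 and 0.069 m and z of cassette_b in the frame of waste_box between 0 and 0.075 m and x of cassette_c in the frame of waste_box between -0.053 and 0.053 m and y of cassette_c in the frame of waste_box between -0.069 and 0.069 m and z of cassette_c in the frame of waste_box between 0 and 0.075 m), for 0.3 s.
3. the cover is seated on the box (all of step 2 and horizontal distance between cover and waste_box below 0.01 m and z of cover in the frame of waste_box between 0.066 and 0.0765 m and angle between cover's own z axis and vertical below 0.06 rad), for 0.3 s.
4. the key is in the clamp's socket, the clamp still open (horizontal distance between cover and waste_box below 0.01 m and z of cover in the frame of waste_box between 0.066 and 0.0765 m and angle between cover's own z axis and vertical below 0.06 rad and horizontal distance between key and clamp_socket below 0.01 m and z of key in the frame of clamp_socket below -0.015 m and angle between key's own z axis and vertical below 0.25 rad and value of joint clamp below 0.5 rad), for 0.1 s.
5. the clamp is turned home by the key (horizontal distance between cover and waste_box below 0.01 m and z of cover in the frame of waste_box between 0.066 and 0.0765 m and angle between cover's own z axis and vertical below 0.06 rad and horizontal distance between key and clamp_socket below 0.01 m and z of key in the frame of clamp_socket below -0.015 m and angle between key's own z axis and vertical below 0.25 rad and value of joint clamp above 1.1 rad), for 0.1 s.
At the end, for the whole second after the job is handed in: Tubes and cassettes in the box; cover seated on it (within 10 mm, 0.06 rad, block inside the rim); clamp turned at least 1.1 rad; key in its stand (tip within 12 mm of the hole's axis, under 25 mm high); scoop upright on the bench (0.1 rad), at rest (all of step 3 and value of joint clamp above 1.1 rad and angle between scoop's own z axis and vertical below 0.1 rad and height (world z) of scoop between -0.01 and 0.01 m and linear speed of each of scoop, key below 0.02 m/s and horizontal distance between key and key_stand below 0.012 m and height (world z) of key below 0.025 m and angle between key's own z axis and vertical below 0.25 rad); the robot touches nothing.
Of cassette_a, cassette_b, cassette_c only 2 to 3 are there at a start; the rules pass over those that are not, and their reading is None.
At some moment in a run one of cassette_a, cassette_b, cassette_c, cover may be knocked a few centimetres aside while the robot is not near it.
It also fails if it takes over 208 s, if anything falls off the work surface, if the arm or the gripper's body presses on something with over 40 N, if the wrist force passes 120 N, or if a joint passes its speed limit or range.

### The arm

A 6-joint arm with a two-finger parallel gripper is mounted at the origin on a cart in front of the work surface, level with it; the furniture and walls round the work are solid. World frame = base frame: x ahead of the robot, y to its left, z up, the work surface at z = 0. Lengths are in m, angles in rad, forces in N, time in s.
With the tool pointing down it reaches from about 0.35 to 1 m from the base axis. Payload 7.1 kg.
Tool frame: the origin (TCP) lies between the finger pads; the fingertips stand 22 mm ahead of it and the grasp point (between the pads) lies 3 mm ahead of it; x points along the fingers, y is the direction in which the jaws open and shut, and the axes are right-handed (so a half turn about x gives the same grasp; the last joint's range is limited). The gripper opens to 85 mm and grips with 20 to 120 N. Pads are 22 mm wide; open, the fingers measure 114 mm over their backs; the gripper's body (76 mm by 85 mm) begins 54 mm behind the grasp point. The pads swing forward as they close: fully open they stand 13 mm farther back than shut.
Start: joints at [-0.019, 0.423, 1.63, -0, 1.089, -0.019], TCP at [0.625, 0, 0.232] pointing down, gripper open.
Joint ranges: [-3, 3], [-0.9, 2.11], [0.09, 2.58], [-1.31, 4.45], [0.11, 2.69], [-2.54, 2.54]. Speed limits (rad/s): [2.39, 2.39, 3.01, 3.14, 3.14, 3.14].

### API

Orientations are given as a rotation vector (axis times angle).
In Python, from rig import manip gives the robot as it stands. The module is installed in compiled form; this text tells all that it offers. Calls block until the motion is done:
- manip.move_to(position, orientation): joint-space move of the TCP to a pose.
- manip.servo_line(position, orientation=None, rate=0.15): straight line of the TCP; orientation=None keeps the orientation; rate is the mean speed in m/s.
- manip.set_joints(angles): joint-space move.
- manip.command_gripper(opening, f_grip=None): finger opening in m; f_grip is the grip in N (None keeps the last); returns when the fingers have stopped.
- manip.hold(seconds).
- manip.solve_ik(position, orientation): joint angles nearest the present ones, or None.
- manip.camera(name): name is "scene" or "side" or "wrist"; returns a dict with "image" (420x560x3 uint8, red, green, blue), "fx", "fy", "cx", "cy" (pixels), "cam_to_world" (4x4, takes a point from camera to world coordinates); the wrist camera has in their place "mount" (4x4, takes a point from camera to tool coordinates, whose origin is the TCP and whose axes are the tool frame's). Camera axes: x right, y down, z forward; pixel columns grow to the right and rows downward; lengths in m; the calibration is good to about 2 mm. A picture is of the moment at which its call begins: read the wrist's pose just before it. There is no depth.
A pose or a line that the arm cannot do raises manip.IKError and nothing moves.
- manip.sign_off(): hands the job in, once; it reports no verdict.
Readings, each from a call of its own:
- manip.get_time(): time.
- manip.get_joint_positions(): joint angles.
- manip.get_joint_vel(): joint speeds.
- manip.get_tau(): joint torques, N m.
- manip.get_position(): TCP position.
- manip.get_ee_rot(): TCP orientation.
- manip.get_contact_force(): force on the tool from outside, world axes, zero at the start.
- manip.get_torque(): the same for the moment, N m.
- manip.get_width(): finger opening in m.
Only numpy, scipy, OpenCV 4.12 (cv2) and the standard library are available. Lean on these libraries where they do the work, as an engineer would, in place of code of your own. Each camera call takes 0.05 s, during which the arm holds its last target.

## Working session

There is one attempt and no reset: what is moved stays moved. The work goes in short steps, each a Python script; the robot and the scene stay as the last script left them, time stands still between calls to the robot, and variables do not carry over. Pictures are saved under pics/ and viewed, and the job is handed in when it is done.

```bash
mkdir -p pics; ls
python3 - <<'E'
from rig import manip
import cv2
for n in ["scene","side","wrist"]:
    c=manip.camera(n); cv2.imwrite(f"pics/{n}0.png",c["image"][:,:,::-1])
    print(n,c["fx"],c["cx"],c["cy"],c.get("cam_to_world",c.get("mount")))
print(manip.get_position(),manip.get_ee_rot(),manip.get_time())
E
```

```text
pics
scene 533.9748473196413 284.48745297813167 208.59750862403183 [[ 0.45388427 -0.67823512  0.57791539 -0.33096711]
 [-0.89099296 -0.33745654  0.30373446 -0.49013859]
 [-0.01098205 -0.65277884 -0.75746893  1.34436839]
 [ 0.          0.          0.          1.        ]]
side 401.2657763699573 282.43788755155066 208.78324545902973 [[-0.98338448 -0.10954597  0.14475722  0.46126496]
 [-0.18143567  0.56670962 -0.80369229  0.95643454]
 [ 0.00600594 -0.81660265 -0.57716899  0.7777717 ]
 [ 0.          0.          0.          1.        ]]
wrist 334.758310256211 282.1348301614967 213.30265785675329 [[-4.52575661e-04 -2.83492282e-01  9.58974411e-01 -1.42576453e-01]
 [ 9.99999857e-01 -3.99973542e-04  3.53696804e-04 -1.72300303e-04]
 [ 2.83294077e-04  9.58974434e-01  2.83492423e-01 -7.27085753e-02]
 [ 0.00000000e+00  0.00000000e+00  0.00000000e+00  1.00000000e+00]]
[6.24582909e-01 2.50683241e-05 2.31586759e-01] [ 1.20861463  1.21010365 -1.21008383] 0.15
```

View pics/scene0.png

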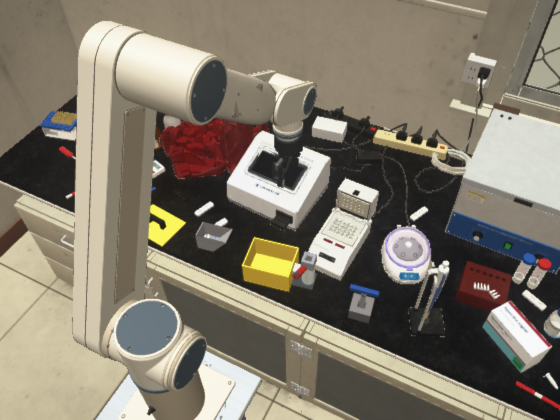

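View pics/side0.png

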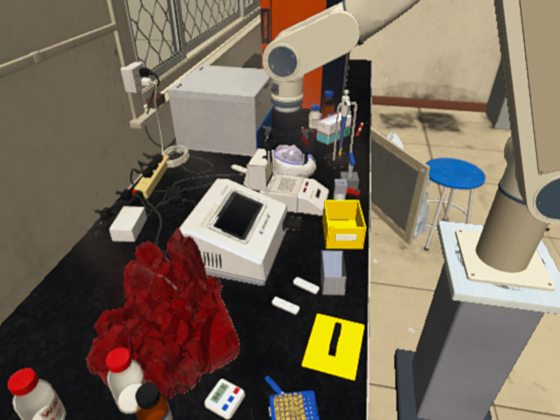

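View pics/wrist0.png

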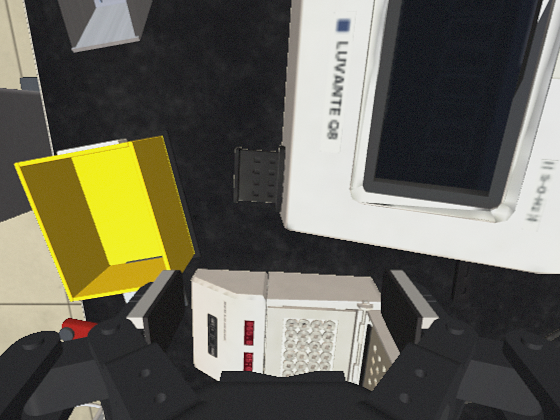

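```bash
cat > h.py <<'E'
from rig import manip
import numpy as np, cv2
from scipy.spatial.transform import Rotation as R
def down(psi):
    c,s=np.cos(psi),np.sin(psi)
    return R.from_matrix(np.array([[0,c,s],[0,s,-c],[-1,0,0]]))
def rv(r): return r.as_rotvec()
def snap(name,fn):
    if name=="wrist":
        T=np.eye(4);T[:3,3]=manip.get_position();T[:3,:3]=R.from_rotvec(manip.get_ee_rot()).as_matrix()
        c=manip.camera(name); c["cam_to_world"]=T@np.array(c["mount"])
    else: c=manip.camera(name)
    cv2.imwrite(f"pics/{fn}.png",c["image"][:,:,::-1]); 
    np.savez(f"pics/{fn}.npz",**{k:v for k,v in c.items()})
    return c
def ld(fn): return dict(np.load(f"pics/{fn}.npz"))
def ray(c,p,z=0.):
    p=np.atleast_2d(np.array(p,float))
    d=np.c_[(p[:,0]-c["cx"])/c["fx"],(p[:,1]-c["cy"])/c["fy"],np.ones(len(p))]
    M=np.array(c["cam_to_world"]); d=d@M[:3,:3].T; o=M[:3,3]
    return o+d*((z-o[2])/d[:,2])[:,None]
def proj(c,P):
    M=np.linalg.inv(c["cam_to_world"]); q=np.atleast_2d(P)@M[:3,:3].T+M[:3,3]
    return np.c_[q[:,0]/q[:,2]*c["fx"]+c["cx"],q[:,1]/q[:,2]*c["fy"]+c["cy"]]
E
python3 - <<'E'
from h import *
c=snap("side","side1"); s=snap("scene","scene1")
print(ray(c,[(305,285),(286,305),(334,346),(333,275)],0.009))
print(ray(c,[(325,205),(361,205),(366,240),(323,240)],0.08))
manip.move_to([0.50,0.38,0.36],rv(down(0)))
w=snap("wrist","w1"); print(manip.get_time())
E
```

```text
[[0.53337693 0.21464024 0.009     ]
 [0.57043568 0.29061454 0.009     ]
 [0.44413407 0.38750827 0.009     ]
 [0.4642562  0.16402311 0.009     ]]
[[ 0.51215081 -0.05959425  0.08      ]
 [ 0.40387273 -0.08054394  0.08      ]
 [ 0.38646111  0.08631509  0.08      ]
 [ 0.50141302  0.10838488  0.08      ]]
1.85
```

View pics/w1.png

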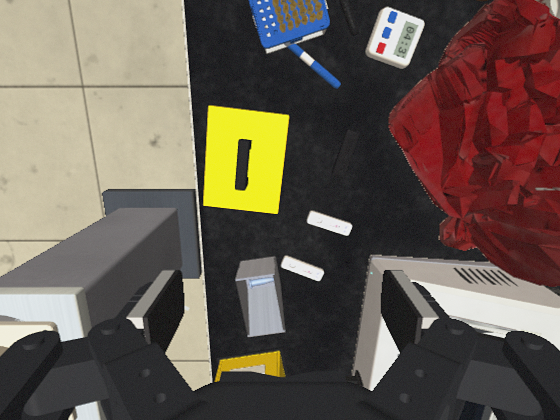

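Run:
```python
from h import *
a=cv2.imread("pics/w1.png")[200:400,180:380]; a=cv2.resize(a,None,fx=2.9,fy=2.9,interpolation=cv2.INTER_CUBIC)
cv2.imwrite("pics/z1.png",a)
a=cv2.imread("pics/side1.png")[190:320,260:390]; b=cv2.imread("pics/scene1.png")[200:330,180:400]
a=cv2.resize(a,None,fx=3,fy=3); b=cv2.resize(b,None,fx=1.85,fy=3)
cv2.imwrite("pics/z2.png",np.hstack([a,b]))
c=ld("w1"); hsv=cv2.cvtColor(c["image"],cv2.COLOR_RGB2HSV)
def rects(mask,z,amin):
    n,l,st,ce=cv2.connectedComponentsWithStats(mask.astype(np.uint8))
    for i in range(1,n):
        if st[i,4]<amin: continue
        ct=cv2.findContours((l==i).astype(np.uint8),cv2.RETR_EXTERNAL,cv2.CHAIN_APPROX_NONE)[0][0][:,0]
        P=ray(c,ct+0.0,z)[:,:2]; r=cv2.minAreaRect((P*1000).astype(np.float32))
        print(st[i],np.round(ce[i]),np.round(r[0],1),np.round(r[1],1),round(r[2],1))
y=(hsv[...,0]>22)&(hsv[...,0]<38)&(hsv[...,1]>150)&(hsv[...,2]>90)
rects(y,0.013,1000)
w=(hsv[...,1]<40)&(hsv[...,2]>190); w[:,:240]=0; w[:190]=0; w[285:]=0
rects(w,0.009,200)
```

```text
[ 203  105   86  109 7353] [244. 158.] [444.8 385.7] [146.6 114.3] 83.3
[ 215  351   70   31 1004] [254. 363.] [439.4  26.3] [124.9  54.2] 5.1
[308 211  44  25 557] [329. 223.] [573.3 289.6] [20.3 69.5] 70.9
[282 256  42  25 516] [302. 268.] [532.5 213.1] [21.5 68.9] 67.6
```

View pics/z1.png

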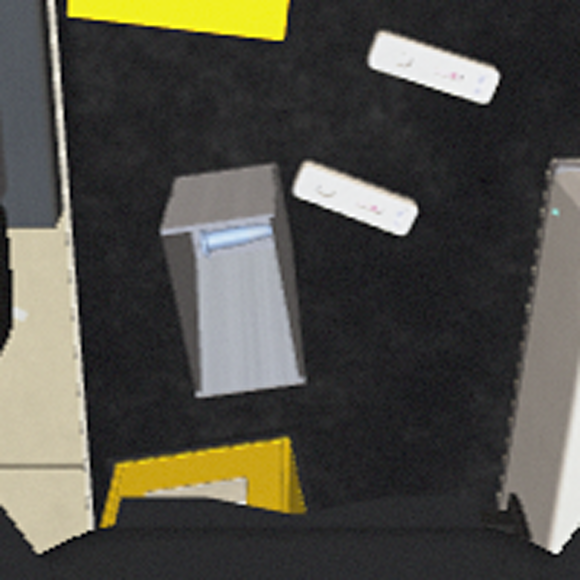

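View pics/z2.png

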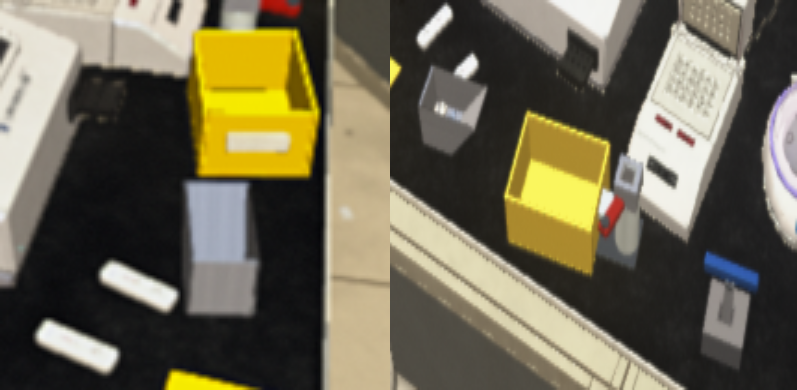

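Run:
```python
from h import *
c=ld("w1")
print(ray(c,np.array([(197,396),(305,381),(161,232),(275,217)])/2.9+[180,200],0.062).round(4))
manip.move_to([0.45,-0.02,0.40],rv(down(0)))
w=snap("wrist","w2"); print(manip.get_time())
```

```text
[[0.4473 0.1236 0.062 ]
 [0.5046 0.1328 0.062 ]
 [0.4322 0.2201 0.062 ]
 [0.4895 0.2284 0.062 ]]
3.4
```

View pics/w2.png

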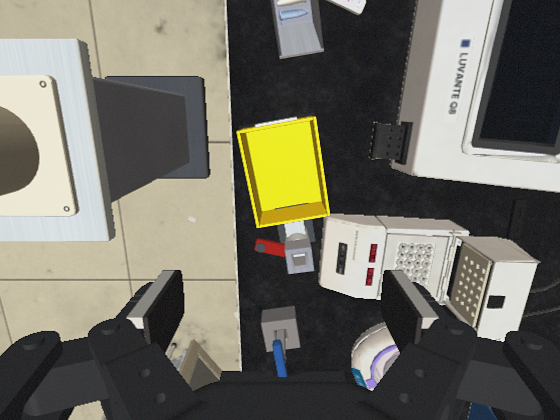

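Run:
```python
from h import *
a=cv2.imread("pics/w2.png"); 
b=cv2.resize(a[110:235,230:340],None,fx=4.5,fy=4.5,interpolation=cv2.INTER_CUBIC)
d=cv2.resize(a[225:385,240:320],None,fx=3.6,fy=3.6,interpolation=cv2.INTER_CUBIC)
h=max(b.shape[0],d.shape[0]); o=np.zeros((h,b.shape[1]+d.shape[1],3),np.uint8); o[:b.shape[0],:b.shape[1]]=b;o[:d.shape[0],b.shape[1]:]=d
cv2.imwrite("pics/z3.png",o); print(b.shape,d.shape)
c=ld("w2")
hsv=cv2.cvtColor(c["image"],cv2.COLOR_RGB2HSV)
y=((hsv[...,0]>22)&(hsv[...,0]<38)&(hsv[...,1]>120)&(hsv[...,2]>90)).astype(np.uint8)
cts=cv2.findContours(y,cv2.RETR_EXTERNAL,cv2.CHAIN_APPROX_NONE)[0]; ct=max(cts,key=cv2.contourArea)[:,0]
P=ray(c,ct+0.0,0.08)[:,:2]; r=cv2.minAreaRect((P*1000).astype(np.float32)); print(r)
```

```text
(562, 495, 3) (576, 288, 3)
((453.44134521484375, -26.45624542236328), (108.88337707519531, 141.89581298828125), 10.104281425476074)
```

View pics/z3.png

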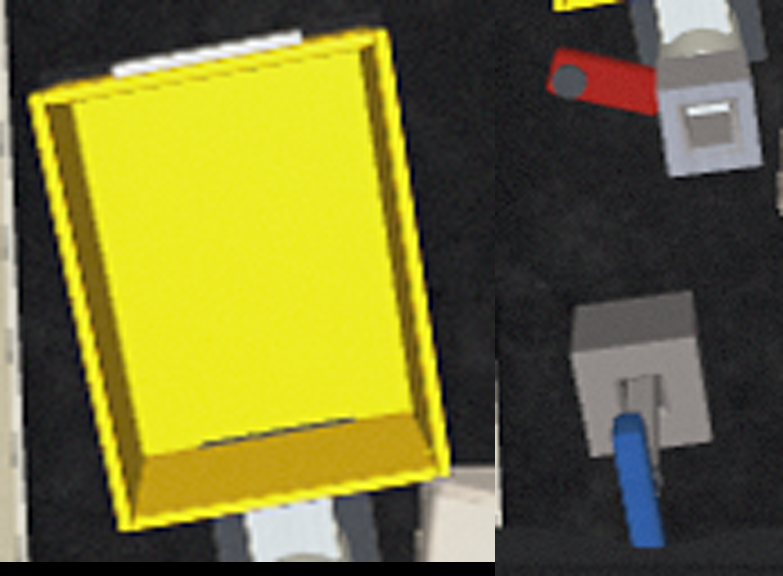

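Run:
```python
from h import *
c=ld("w2")
def Z(l): return (np.array(l,float)-[495,0])/3.6+[240,225]
hd=ray(c,Z([(656,92),(744,80),(762,165),(670,178)]),0.118)[:,:2]; print("head",hd.round(4),hd.mean(0))
print("sock",ray(c,Z([(682,107),(732,102),(738,142),(692,149),(711,124)]),0.118)[:,:2].round(4))
print("arm",ray(c,Z([(569,82)]),0.0995))
st=ray(c,Z([(574,353),(693,338),(712,440),(590,457)]),0.04)[:,:2]; print("stand",st.round(4),st.mean(0))
for q in (hd,st):
    for i in range(4): d=q[(i+1)%4]-q[i]; print(np.degrees(np.arctan2(d[1],d[0])).round(1),np.linalg.norm(d).round(4))
print("bar",ray(c,Z([(627,415),(648,546)]),0.119))
```

```text
head [[ 0.4539 -0.1253]
 [ 0.4873 -0.1204]
 [ 0.495  -0.1558]
 [ 0.4595 -0.1613]] [ 0.47392305 -0.14071354]
sock [[ 0.4639 -0.1315]
 [ 0.4829 -0.1294]
 [ 0.4855 -0.1461]
 [ 0.4679 -0.149 ]
 [ 0.475  -0.1385]]
arm [[ 0.41970288 -0.12884226  0.0995    ]]
stand [[ 0.4155 -0.2936]
 [ 0.4727 -0.2853]
 [ 0.4827 -0.3431]
 [ 0.4224 -0.3531]] [ 0.44832203 -0.31875713]
8.4 0.0337
-77.6 0.0362
-171.1 0.036
98.7 0.0364
8.3 0.0578
-80.2 0.0587
-170.6 0.0611
96.6 0.0599
bar [[ 0.44231383 -0.2686104   0.119     ]
 [ 0.45101562 -0.33447133  0.119     ]]
```

```bash
cat >> h.py <<'E'
SC=np.array([0.4648,0.2000,0.0]); SYAW=np.radians(-81.2)
G=np.array([0.0,0,0.040]); A0=np.radians(40)
def scoopR(th,yaw=SYAW): return R.from_euler('z',yaw)*R.from_euler('y',th)
def toolR(th,yaw=SYAW,a=A0):
    # tool in scoop frame
    X=np.array([np.cos(a),0,-np.sin(a)]);Y=np.array([0,1.,0]);Zv=np.cross(X,Y)
    return scoopR(th,yaw)*R.from_matrix(np.c_[X,Y,Zv])
def tcp_scoop(org,th,yaw=SYAW,a=A0,back=0.):
    r=toolR(th,yaw,a); g=np.array(org)+scoopR(th,yaw).apply(G)
    return g-r.apply([0.003+back,0,0]), rv(r)
def tcp_lip(L,th,yaw=SYAW): 
    return tcp_scoop(np.array(L)-scoopR(th,yaw).apply([0.074,0,0.062]),th,yaw)
E
python3 - <<'E'
from h import *
print(SC)
for b in (0.12,0.0): print(manip.solve_ik(*tcp_scoop(SC,0,back=b)))
print(manip.solve_ik(*tcp_scoop(SC+[0,0,.15],0)))
for th in np.radians([0,20,40,60,80,100,110]):
    f=th/np.radians(105); L=[0.448,0.005,0.16-0.05*f]
    q=manip.solve_ik(*tcp_lip(L,th)); print(None if q is None else np.round(q,2))
print(manip.get_joint_positions())
E
```

```text
[0.4648 0.2    0.    ]
[ 0.87937794  0.76533186  1.62223588 -0.61528038  1.45001899  1.02884863]
[ 0.76600461  0.8394638   1.75077963 -0.72198953  1.24837621  1.10187673]
[ 0.76600461  0.5930478   1.75225864 -0.68490323  1.43559247  0.93942714]
[ 0.63  0.58  1.99 -0.81  1.21  1.03]
[ 0.48  0.39  2.04 -0.6   0.99  0.73]
[ 0.26  0.26  2.06 -0.23  0.86  0.26]
[-0.01  0.24  2.05  0.22  0.9  -0.3 ]
[-0.26  0.33  2.01  0.54  1.1  -0.73]
[-0.44  0.51  1.93  0.71  1.36 -0.99]
[-0.51  0.62  1.88  0.76  1.49 -1.08]
[-6.94929790e-02 -1.40647413e-02  1.79180611e+00  2.06015960e-04
  1.36396635e+00 -7.05185722e-02]
```

Run:
```python
from h import *
manip.command_gripper(0.080,50)
p,o=tcp_scoop(SC,0,back=0.13); manip.move_to(p+[0,0,.03],o)
w=snap("wrist","w3")
manip.servo_line(*tcp_scoop(SC,0,back=0.0),rate=0.12)
snap("side","s3"); print(manip.get_contact_force())
manip.command_gripper(0.05,50); print(manip.get_width(),manip.get_contact_force(),manip.get_time())
snap("side","s4")
a=cv2.imread("pics/s3.png")[180:340,230:400];b=cv2.imread("pics/s4.png")[180:340,230:400]
cv2.imwrite("pics/z4.png",cv2.resize(np.hstack([a,b]),None,fx=2.3,fy=2.3))
```

```text
[-0.06598951 -0.24819058 -0.88324237]
0.05739142250737452 [-1.8778961   2.36943202  5.18549823] 7.0083
```

View pics/z4.png

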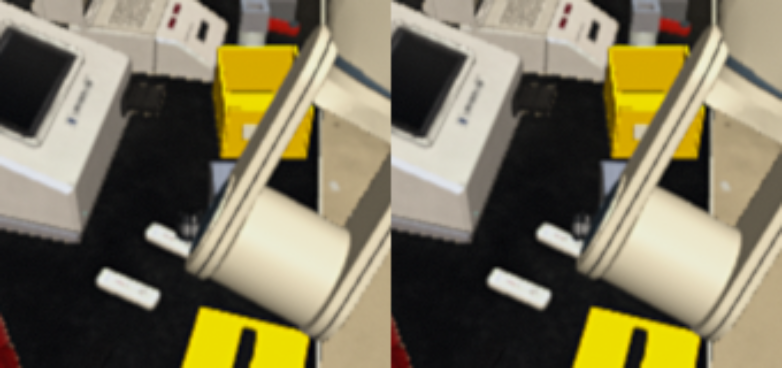

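View pics/w3.png

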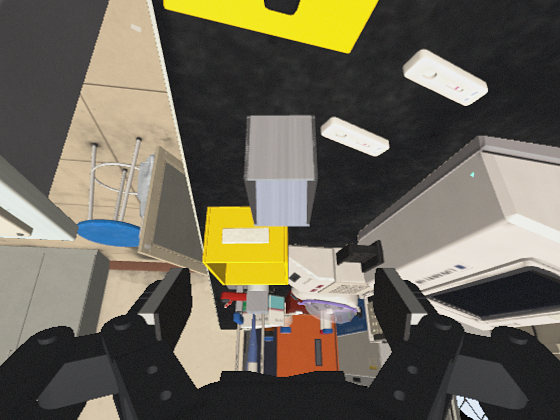

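Run:
```python
from h import *
manip.command_gripper(0.05,80)
p,o=tcp_scoop(SC+[0,0,.13],0); manip.servo_line(p,o,rate=0.15)
print(manip.get_width(),manip.get_contact_force())
L0=np.array([0.448,0.005,0.18]); L1=np.array([0.448,0.005,0.115])
manip.servo_line(*tcp_lip(L0,0),rate=0.2)
T=105
for th in (20,40,60,75,90,T):
    manip.servo_line(*tcp_lip(L0+(L1-L0)*min(1,th/60),np.radians(th)),rate=0.07)
manip.hold(0.5)
snap("scene","s5"); snap("side","s6"); print(manip.get_time(),manip.get_width())
```

```text
0.056467116721956985 [-0.11465534  0.26339683 -3.45613231]
12.7167 0.05667825964841285
```

View pics/s5.png

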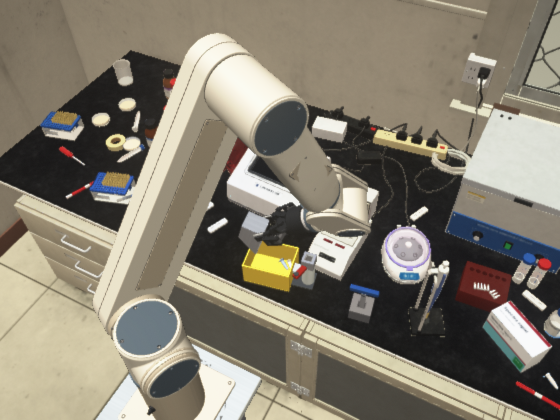

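View pics/s6.png

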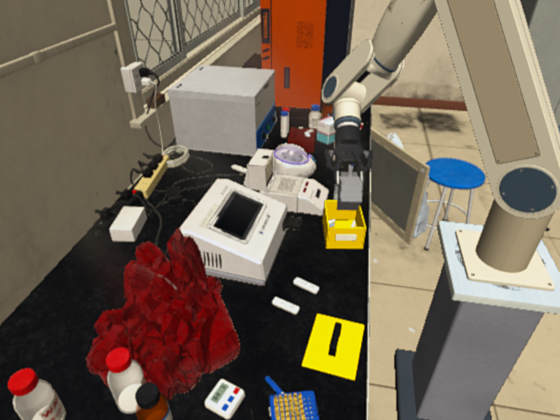

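Run:
```python
from h import *
L0=np.array([0.448,0.005,0.18]); L1=np.array([0.448,0.005,0.115])
manip.servo_line(*tcp_lip(L1,np.radians(115)),rate=0.07)
s=snap("scene","s7")
for th in (90,60,30,0):
    manip.servo_line(*tcp_lip(L0+(L1-L0)*min(1,th/60),np.radians(th)),rate=0.12)
manip.servo_line(*tcp_scoop(SC+[0,0,.13],0),rate=0.25)
manip.servo_line(*tcp_scoop(SC+[0,0,.02],0),rate=0.2)
f0=np.array(manip.get_contact_force())
z=.008
while z>-0.006:
    manip.servo_line(*tcp_scoop(SC+[0,0,z],0),rate=0.03); f=np.array(manip.get_contact_force())
    print(z,(f-f0).round(1))
    if f[2]-f0[2]>3: break
    z-=.0015
manip.command_gripper(0.078)
p,o=tcp_scoop(SC,0,back=0.15); manip.servo_line(p,o,rate=0.2)
a=s["image"][220:310,220:330,::-1]; cv2.imwrite("pics/z5.png",cv2.resize(a,None,fx=5,fy=5))
print(manip.get_time())
```

```text
0.008 [-0.8  0.4  0.1]
0.006500000000000001 [-0.3  0.4  0.4]
0.005000000000000001 [-0.2  0.8 -1. ]
0.003500000000000001 [ 0.2  0.1 -0.3]
0.002000000000000001 [-0.5  0.4 -0.3]
0.0005000000000000009 [0.  1.  2.4]
-0.0009999999999999992 [-2.6  1.9 12.7]
20.6583
```

View pics/z5.png

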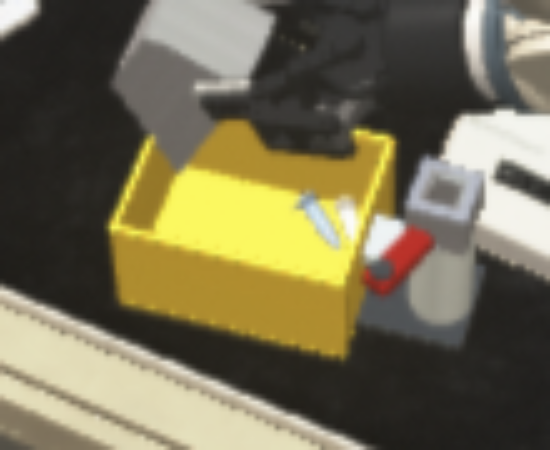

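Run:
```python
from h import *
manip.move_to([0.49,0.24,0.42],rv(down(0)))
c=snap("wrist","w4"); hsv=cv2.cvtColor(c["image"],cv2.COLOR_RGB2HSV)
def rects(mask,z,amin):
    n,l,st,ce=cv2.connectedComponentsWithStats(mask.astype(np.uint8))
    for i in range(1,n):
        if st[i,4]<amin: continue
        ct=cv2.findContours((l==i).astype(np.uint8),cv2.RETR_EXTERNAL,cv2.CHAIN_APPROX_NONE)[0][0][:,0]
        P=ray(c,ct+0.0,z)[:,:2]; r=cv2.minAreaRect((P*1000).astype(np.float32))
        print(st[i],np.round(ce[i]),np.round(r[0],1),np.round(r[1],1),round(r[2],1))
w=(hsv[...,1]<40)&(hsv[...,2]>190); w[300:]=0; rects(w,0.009,200)
y=(hsv[...,0]>22)&(hsv[...,0]<38)&(hsv[...,1]>150)&(hsv[...,2]>90); rects(y,0.013,1500)
print(manip.get_time())
```

```text
[205  76   9 110 217] [209. 130.] [370.5 283.1] [170.    3.6] 90.0
[314 117  44  25 525] [335. 129.] [573.3 288.9] [19.  68.9] 71.4
[289 165  41  25 480] [309. 177.] [532.6 211.9] [19.6 68.9] 67.5
[  378   168   182   132 12009] [478. 223.] [821.6 100.7] [221.2 325.6] 83.7
[   0  205  104   95 3895] [ 60. 235.] [74.5 72.5] [161.7 181.6] 0.1
[413 207  19  82 372] [422. 248.] [736.1  82.8] [154.4  10.4] 86.7
[   0  235   77   65 2511] [ 44. 259.] [43.8 45.1] [122.4 127. ] 0.1
[ 213    4   85  114 7450] [254.  60.] [444.9 385.7] [146.2 114.4] 83.2
[ 221  264   79  102 5530] [261. 316.] [448.4 -53.9] [131.1 200.9] 10.2
21.875
```

View pics/w4.png

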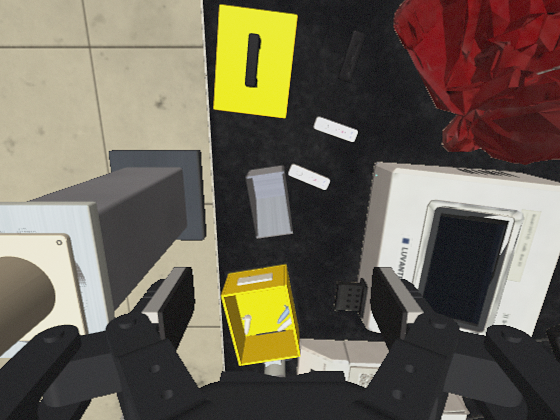

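```bash
cat >> h.py <<'E'
BOX=np.array([0.4534,-0.0265]); BY=np.radians(10.1)
bx=np.array([np.cos(BY),np.sin(BY)]); by=np.array([-bx[1],bx[0]])
def cassette(xy,longdeg,drop,zt=0.0255):
    psi=np.radians(longdeg+90); o=rv(down(psi)); xy=np.array(xy)
    manip.command_gripper(0.045,40)
    manip.move_to([*xy,0.12],o)
    manip.servo_line([*xy,zt],o,rate=0.12)
    print("f",np.round(manip.get_contact_force(),1))
    manip.command_gripper(0.012,40); print("w",manip.get_width())
    manip.servo_line([*xy,0.17],o,rate=0.2)
    print("w lifted",manip.get_width())
    ob=rv(down(BY)); d=BOX+drop[0]*bx+drop[1]*by
    manip.move_to([*d,0.17],ob)
    manip.servo_line([*d,0.065],ob,rate=0.15)
    manip.command_gripper(0.036)
    manip.servo_line([*d,0.19],ob,rate=0.25)
    print("t",manip.get_time())
E
python3 - <<'E'
from h import *
print(manip.solve_ik([.537,.211,.025],rv(down(np.radians(67.5)))),manip.solve_ik([.573,.289,.025],rv(down(np.radians(71)))))
cassette([.5355,.211],-22.5,(0.008,0))
snap("scene","s8"); snap("side","s9")
E
```

```text
[ 3.53764642e-01  6.58518184e-01  1.83192256e+00 -4.44089210e-16
  6.51151911e-01 -8.24332603e-01] [ 4.48587962e-01  7.21085420e-01  1.68012853e+00 -4.44089210e-16
  7.40378700e-01 -7.90595806e-01]
f [-0.3  0.1 -0.9]
w 0.012003516579366408
w lifted 0.012142496507457868
t 28.525
```

View pics/s9.png

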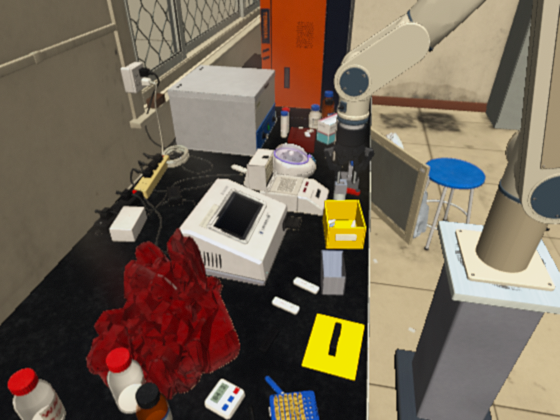

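Run:
```python
from h import *
for n in ("side1","s9"):
    c=ld(n); hsv=cv2.cvtColor(c["image"],cv2.COLOR_RGB2HSV)
    w=((hsv[...,1]<40)&(hsv[...,2]>170)).astype(np.uint8); w[:275]=0;w[:, :260]=0;w[320:]=0;w[:,322:]=0
    for ct in cv2.findContours(w,cv2.RETR_EXTERNAL,cv2.CHAIN_APPROX_NONE)[0]:
        if len(ct)<20: continue
        r=cv2.minAreaRect((ray(c,ct[:,0]+0.,.009)[:,:2]*1000).astype(np.float32)); print(n,r)
o=rv(down(np.radians(67.5)))
manip.command_gripper(0.036,40)
manip.move_to([.5345,.2115,0.10],o)
manip.servo_line([.5345,.2115,.03],o,rate=0.15)
snap("wrist","w5"); 
for z in (.026,.024,.022,.020):
    manip.servo_line([.5345,.2115,z],o,rate=.03); f=manip.get_contact_force(); print(z,manip.get_position()[2],np.round(f,1))
    if f[2]>4: break
manip.command_gripper(0.010,40); print(manip.get_width(),np.round(manip.get_contact_force(),1))
snap("wrist","w6")
```

```text
side1 ((572.8938598632812, 290.2568664550781), (24.45646095275879, 69.86221313476562), 71.31786346435547)
side1 ((531.520751953125, 213.47018432617188), (25.06240463256836, 69.65138244628906), 67.06906127929688)
s9 ((573.001220703125, 290.49713134765625), (24.038660049438477, 69.98802185058594), 70.42041015625)
s9 ((531.5134887695312, 213.71969604492188), (24.23955535888672, 69.7422866821289), 65.77630615234375)
0.026 0.02639181428568676 [-0.5 -0.2  0.2]
0.024 0.023947048890597167 [0.1 0.3 0. ]
0.022 0.021813761414472898 [ 0.8 -1.  -0.1]
0.02 0.01982898651296416 [ 0.8 -0.2 -0.3]
0.010251476200029795 [-0.3  0.2 -0.9]
```

View pics/w6.png

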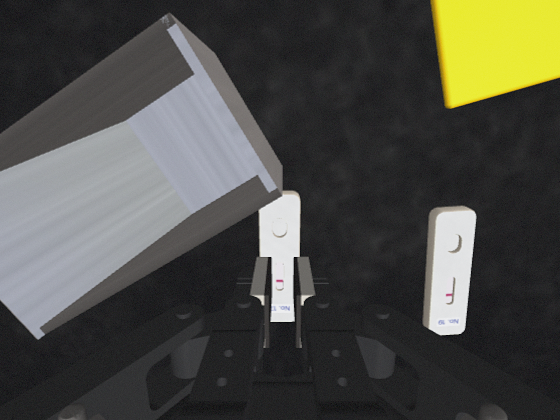

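Run:
```python
from h import *
o=rv(down(np.radians(67.5)))
manip.servo_line([.5345,.2115,.05],o,rate=0.15)
manip.command_gripper(0.034,40)
xy=np.array([.5326,.2123])+.015*np.array([np.cos(np.radians(-22.5)),np.sin(np.radians(-22.5))])
manip.servo_line([*xy,.024],o,rate=0.1)
for z in (.022,.02,.018,.016,.014,.012,.010):
    manip.servo_line([*xy,z],o,rate=.02); f=manip.get_contact_force(); print(z,manip.get_position()[2].round(4),np.round(f,1))
    if f[2]>4: break
snap("wrist","w7"); print(manip.get_time())
```

```text
0.022 0.0222 [-0.6 -0.2 -0.8]
0.02 0.02 [ 0.   0.7 -0.1]
0.018 0.0179 [-0.  -0.9  0.5]
0.016 0.0158 [-0.2  0.6 -0.5]
0.014 0.0138 [-0.5 -0.4 -0.1]
0.012 0.0118 [-0.5 -0.3  0.2]
0.01 0.0098 [ 0.4 -0.6 -0.4]
34.9333
```

View pics/w7.png

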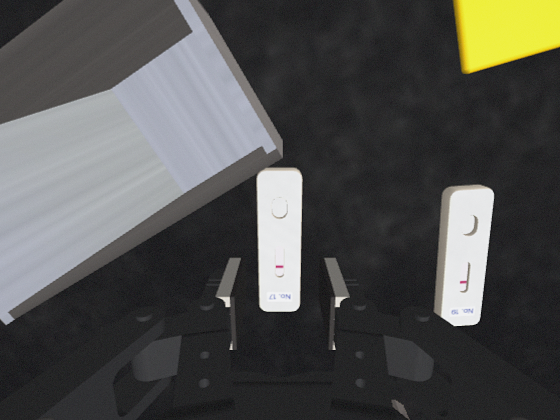

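Run:
```python
from h import *
p=np.array(manip.get_position())
manip.command_gripper(0.010,40); print(manip.get_width(),np.round(manip.get_contact_force(),1))
snap("wrist","w8")
```

```text
0.010197543462578064 [-0.5 -0.6 -0.4]
```

View pics/w8.png

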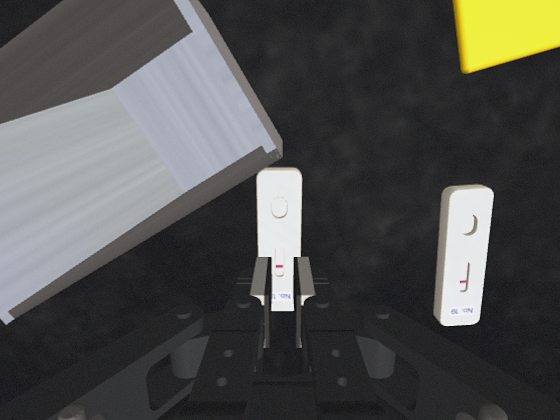

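Run:
```python
from h import *
print(manip.get_position(),manip.get_ee_rot(), rv(down(np.radians(67.5))),manip.get_joint_positions())
a=snap("side","s10")["image"][220:350,230:400,::-1]; b=snap("scene","s11")["image"][150:280,150:320,::-1]
cv2.imwrite("pics/z6.png",cv2.resize(np.hstack([a,b]),None,fx=2.3,fy=2.3,interpolation=cv2.INTER_CUBIC))
p=manip.get_position()
for c in (ld("s10"),ld("s11")): print(proj(c,[p,[p[0],p[1],0]]))
```

```text
[0.5464633  0.20657518 0.01001976] [ 0.30806052  1.54871721 -0.30801936] [ 0.30806635  1.5487541  -0.30806635] [ 3.41045646e-01  6.90726014e-01  1.81568025e+00  2.94635139e-06
  6.35138400e-01 -8.37085525e-01]
[[300.51191501 281.83950988]
 [300.39098073 284.52822577]]
[[220.31539417 221.20358096]
 [220.62959559 223.15906715]]
```

View pics/z6.png

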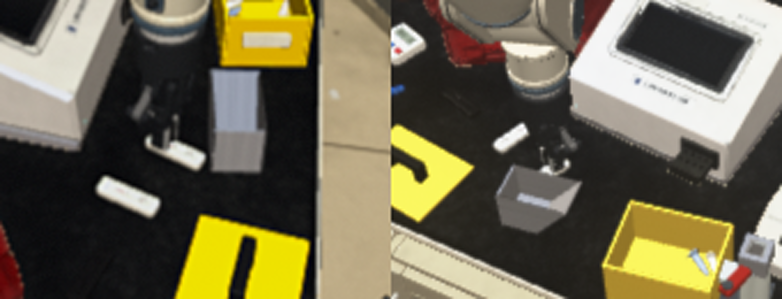

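Run:
```python
from h import *
c=ld("w7"); hsv=cv2.cvtColor(c["image"],cv2.COLOR_RGB2HSV)
w=((hsv[...,1]<40)&(hsv[...,2]>190)).astype(np.uint8); w[:,:240]=0; w[330:]=0
for ct in cv2.findContours(w,cv2.RETR_EXTERNAL,cv2.CHAIN_APPROX_NONE)[0]:
    if len(ct)<100: continue
    print(cv2.boundingRect(ct))
    for z in (.009,-.012): print(z,cv2.minAreaRect((ray(c,ct[:,0]+0.,z)[:,:2]*1000).astype(np.float32)))
```

```text
(441, 187, 53, 139)
0.009 ((572.80810546875, 288.5661315917969), (19.23822021484375, 69.75959777832031), 71.39247131347656)
-0.012 ((586.4967041015625, 296.4781494140625), (22.054779052734375, 79.97280883789062), 71.39244842529297)
(257, 169, 45, 142)
0.009 ((531.7716674804688, 211.53306579589844), (19.52420425415039, 69.1942367553711), 67.38896179199219)
-0.012 ((539.4522094726562, 208.16705322265625), (22.38263511657715, 79.32462310791016), 67.38899230957031)
```

Run:
```python
from h import *
o=rv(down(np.radians(67.5)))
p=np.array(manip.get_position())
manip.servo_line(p+[0,0,.02],o,rate=0.15)
manip.command_gripper(0.034,40)
manip.servo_line([p[0],p[1],.008],o,rate=0.1)
for z in np.arange(.006,-.026,-.002):
    manip.servo_line([p[0],p[1],z],o,rate=.02); f=manip.get_contact_force(); print(round(z,4),manip.get_position()[2].round(4),np.round(f,1))
    if f[2]>3: break
snap("wrist","w9"); print(manip.get_time())
```

```text
0.006 0.0062 [-0.5 -0.3  0.2]
0.004 0.004 [-0.3  0.7 -0.3]
0.002 0.0019 [ 0.3 -0.3  0.3]
0.0 0.0002 [-0.   0.6  2.8]
-0.002 0.0 [-6.2 -2.3 23.3]
37.75
```

View pics/w9.png

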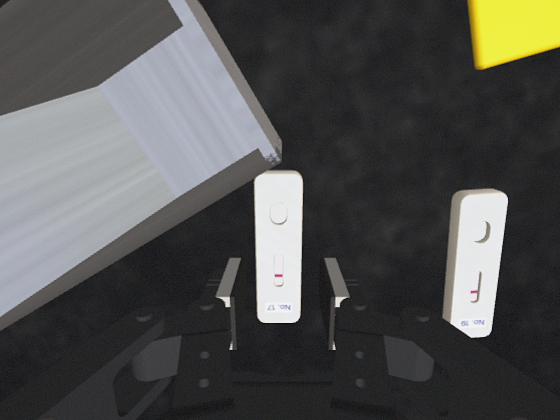

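Run:
```python
from h import *
o=rv(down(np.radians(67.5)))
p=np.array(manip.get_position())
manip.servo_line([p[0],p[1],.0035],o,rate=0.05)
manip.command_gripper(0.010,40); print(manip.get_width(),np.round(manip.get_contact_force(),1))
manip.servo_line([p[0],p[1],.05],o,rate=0.1); print(manip.get_width())
snap("wrist","w10"); print(manip.get_time())
```

```text
0.018367037626958457 [-1.3 -0.5  3.5]
0.01839060383919948
38.95
```

View pics/w10.png

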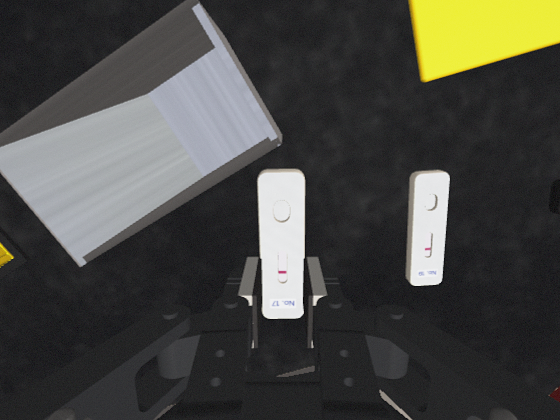

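```bash
cat >> h.py <<'E'
def drop(dx,dy):
    ob=rv(down(BY)); d=BOX+dx*bx+dy*by
    p=manip.get_position()
    manip.servo_line([p[0],p[1],.17],rate=.25)
    manip.move_to([*d,0.17],ob)
    manip.servo_line([*d,0.05],ob,rate=0.15); print("w",manip.get_width())
    manip.command_gripper(0.034)
    manip.servo_line([*d,0.19],ob,rate=0.25)
E
python3 - <<'E'
from h import *
drop(0.008,-0.012)
o=rv(down(np.radians(71.4))); xy=[.573,.2888]
manip.move_to([*xy,.09],o)
c=snap("wrist","w11"); 
hsv=cv2.cvtColor(c["image"],cv2.COLOR_RGB2HSV)
w=((hsv[...,1]<40)&(hsv[...,2]>190)).astype(np.uint8); w[330:]=0
for ct in cv2.findContours(w,cv2.RETR_EXTERNAL,cv2.CHAIN_APPROX_NONE)[0]:
    if len(ct)>100: print(cv2.boundingRect(ct),cv2.minAreaRect((ray(c,ct[:,0]+0.,.009)[:,:2]*1000).astype(np.float32)))
print(manip.get_time())
E
```

```text
w 0.018195171649601948
(275, 125, 29, 102) ((544.9570922851562, 302.61627197265625), (19.082427978515625, 68.9361572265625), 70.93576049804688)
43.9417
```

View pics/w11.png

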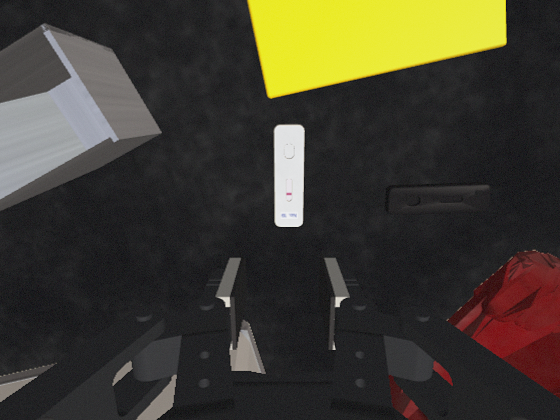

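Run:
```python
from h import *
a=np.radians(-19); xy=np.array([.5450,.3020])+.008*np.array([np.cos(a),np.sin(a)]); o=rv(down(np.radians(71)))
manip.servo_line([*xy,.04],o,rate=.2); manip.servo_line([*xy,.0045],o,rate=.08)
print(np.round(manip.get_contact_force(),1))
manip.command_gripper(0.010,40); print(manip.get_width(),np.round(manip.get_contact_force(),1))
drop(-0.010,-0.006)
manip.move_to([0.49,0.24,0.42],rv(down(0)))
snap("wrist","w12"); print(manip.get_time())
```

```text
[ 0.2  1.1 -0.1]
0.01845460329425289 [ 0.6 -0.9 -0.4]
w 0.018561855232734084
50.7167
```

View pics/w12.png

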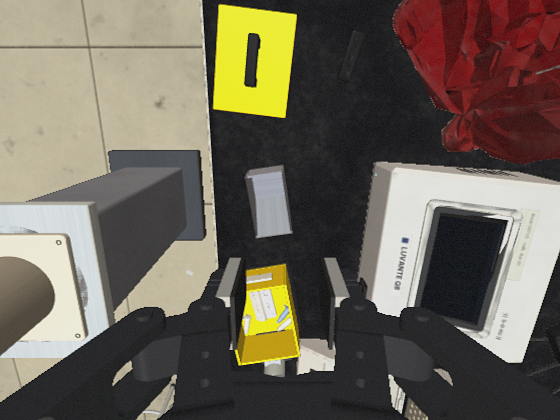

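Run:
```python
from h import *
a=cv2.imread("pics/s5.png")[40:260,30:270]; cv2.imwrite("pics/z7.png",cv2.resize(a,None,fx=2.7,fy=2.7,interpolation=cv2.INTER_CUBIC))
print(ray(ld("s5"),[(137,120),(132,157),(217,225)],.009))
```

```text
[[0.83690665 0.76193582 0.009     ]
 [0.66166356 0.6511388  0.009     ]
 [0.52881564 0.208364   0.009     ]]
```

View pics/z7.png

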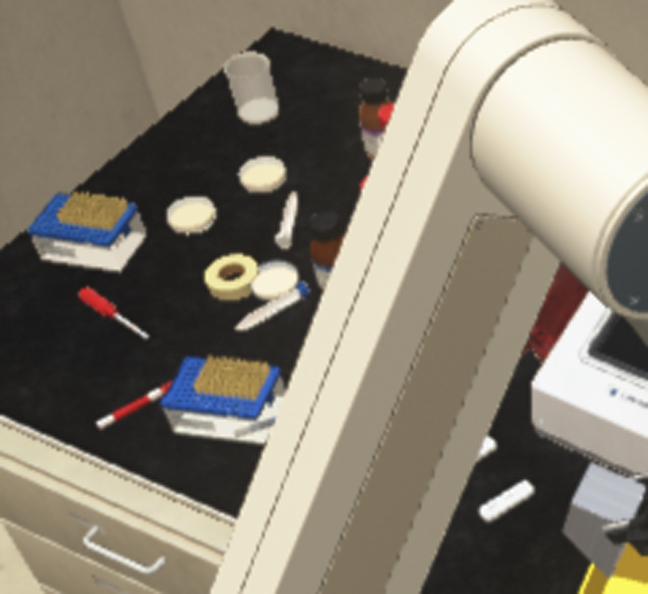

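Run:
```python
from h import *
def fit(c,z,amin=3000):
    hsv=cv2.cvtColor(c["image"],cv2.COLOR_RGB2HSV)
    y=((hsv[...,0]>22)&(hsv[...,0]<38)&(hsv[...,1]>120)&(hsv[...,2]>80)).astype(np.uint8)
    for ct in cv2.findContours(y,cv2.RETR_EXTERNAL,cv2.CHAIN_APPROX_NONE)[0]:
        if cv2.contourArea(ct)>amin: print(cv2.boundingRect(ct),np.round(np.r_[sum(map(list,cv2.minAreaRect((ray(c,ct[:,0]+0.,z)[:,:2]*1000).astype(np.float32))[:2]),[])],1),cv2.minAreaRect((ray(c,ct[:,0]+0.,z)[:,:2]*1000).astype(np.float32))[2])
fit(ld("w12"),.013)
manip.move_to([*(BOX+.04*by),0.32],rv(down(BY)))
c=snap("wrist","w13"); fit(c,.08)
print(manip.get_time())
```

```text
(234, 263, 66, 103) [448.7 -53.2 130.8 202.2] 9.588563919067383
(213, 4, 84, 114) [444.9 385.7 146.4 114.5] 83.20235443115234
(234, 148, 96, 120) [453.  -23.7 108.7 147.2] 10.138256072998047
51.7583
```

View pics/w13.png

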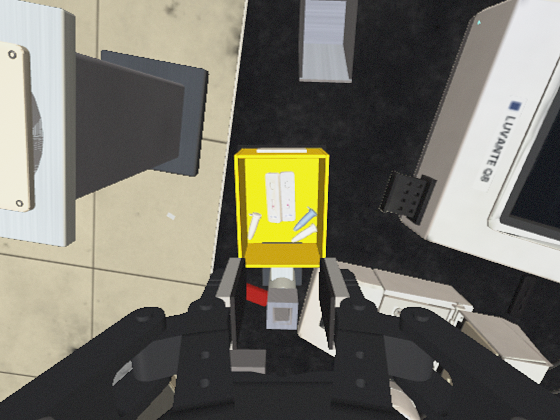

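Run:
```python
from h import *
a=cv2.imread("pics/w13.png")[140:340,225:335]; cv2.imwrite("pics/z8.png",cv2.resize(a,None,fx=5,fy=3,interpolation=cv2.INTER_CUBIC))
```

```text
(no output)
```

View pics/z8.png

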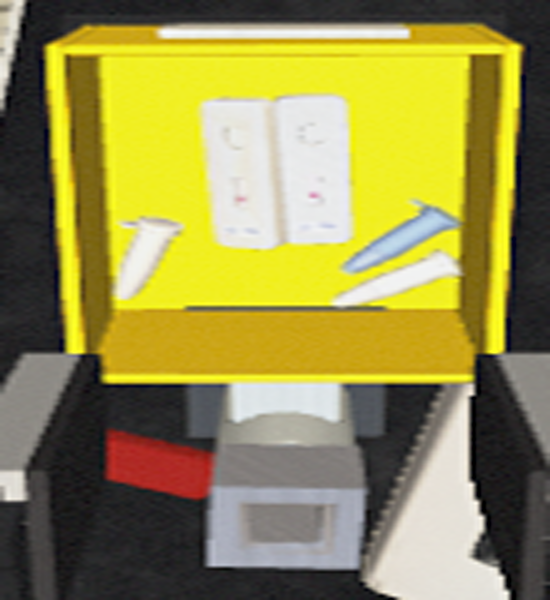

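Run:
```python
from h import *
c=ld("w13"); Z=lambda l:np.array(l,float)/[5,3]+[225,140]-[.4,.33]
def loc(P): d=P[:,:2]-BOX; return np.c_[d@bx,d@by].round(4)
print("rim",loc(ray(c,Z([(47,45),(521,43),(110,383),(470,383),(80,340),(506,340)]),.08)))
h=ray(c,Z([(212,487),(366,485),(360,566),(206,567)]),.118);print("head",loc(h),h.mean(0),loc(h.mean(0)[None]))
h=ray(c,Z([(241,502),(335,500),(330,543),(240,545)]),.118);print("sock",loc(h),h.mean(0),loc(h.mean(0)[None]))
```

```text
rim [[-0.0534  0.069 ]
 [ 0.0541  0.0696]
 [-0.0435 -0.071 ]
 [ 0.0467 -0.0712]
 [-0.0503 -0.0516]
 [ 0.055  -0.0518]]
head [[-0.0167 -0.0971]
 [ 0.0192 -0.0963]
 [ 0.0182 -0.1328]
 [-0.0187 -0.1332]] [ 0.47402027 -0.13949029  0.118     ] [[ 0.0005 -0.1149]]
sock [[-0.01   -0.1037]
 [ 0.012  -0.1029]
 [ 0.0109 -0.1222]
 [-0.0104 -0.1231]] [ 0.4738195  -0.13763842  0.118     ] [[ 0.0006 -0.113 ]]
```

```bash
cat >> h.py <<'E'
BOX=BOX+0.0006*bx-0.0009*by
SOCK=BOX-0.1135*by
def fitY(c,z,amin=3000):
    hsv=cv2.cvtColor(c["image"],cv2.COLOR_RGB2HSV)
    y=((hsv[...,0]>22)&(hsv[...,0]<38)&(hsv[...,1]>120)&(hsv[...,2]>80)).astype(np.uint8)
    for ct in cv2.findContours(y,cv2.RETR_EXTERNAL,cv2.CHAIN_APPROX_NONE)[0]:
        if cv2.contourArea(ct)>amin:
            r=cv2.minAreaRect((ray(c,ct[:,0]+0.,z)[:,:2]*1000).astype(np.float32)); print(cv2.boundingRect(ct),np.round(np.r_[r[0],r[1],r[2]],1))
E
python3 - <<'E'
from h import *
o=rv(down(np.radians(-6.8))); xy=np.array([.4449,.3857])
manip.command_gripper(0.05,80)
manip.move_to([*(xy+[0,.0]),.22],o)
c=snap("wrist","w14"); fitY(c,.013)
print(manip.get_time())
E
```

```text
(225, 114, 114, 136) [444.7 385.3 145.9 113.9  83.3]
53.5417
```

View pics/w14.png

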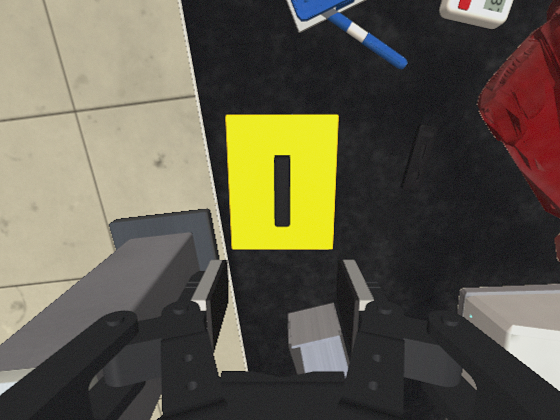

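Run:
```python
from h import *
o=rv(down(np.radians(-6.7))); xy=np.array([.4447,.3853])
manip.servo_line([*xy,.06],o,rate=.2); manip.servo_line([*xy,.026],o,rate=.06)
print(np.round(manip.get_contact_force(),1))
manip.command_gripper(0.008,90); print(manip.get_width(),np.round(manip.get_contact_force(),1))
manip.servo_line([*xy,.05],o,rate=.06); print(manip.get_width(),np.round(manip.get_contact_force(),1))
manip.servo_line([*xy,.20],o,rate=.2)
ob=rv(down(BY))
manip.move_to([*BOX,.20],ob)
manip.servo_line([*BOX,.118],ob,rate=.1)
f0=np.array(manip.get_contact_force())
snap("side","s15"); c=snap("wrist","w15"); fitY(c,.105)
for z in np.arange(.112,.094,-.002):
    manip.servo_line([*BOX,z],ob,rate=.03); f=np.array(manip.get_contact_force())-f0; print(round(z,4),f.round(1))
    if f[2]>5: break
snap("side","s16"); snap("wrist","w16"); print(manip.get_time())
```

```text
[ 0.6  0.1 -0.1]
0.013990522865711227 [ 0.1 -0.   6.1]
0.014157923291911964 [ 0.1 -0.  -1.4]
(156, 115, 253, 200) [450.9  -6.2 113.5 102.   10.1]
0.112 [-1.2 -0.4  0. ]
0.11 [-0.9 -0.4 -0.5]
0.108 [-1.8 -1.   0.6]
0.106 [-1.6 -0.6  1. ]
0.104 [-1.5 -1.2  1.4]
0.102 [-1.3  0.   0.7]
0.1 [-1.6 -0.6  0.6]
0.098 [-4.4 -0.4  9.7]
61.8583
```

View pics/w16.png

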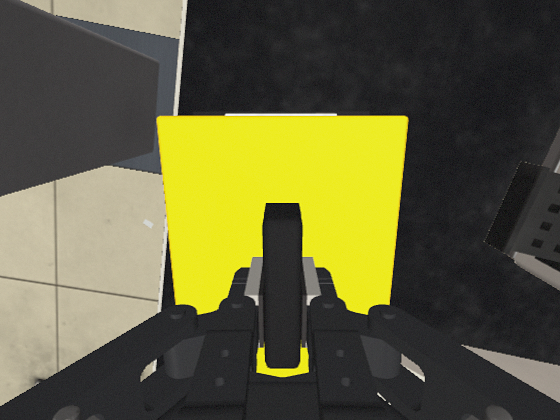

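View pics/s16.png

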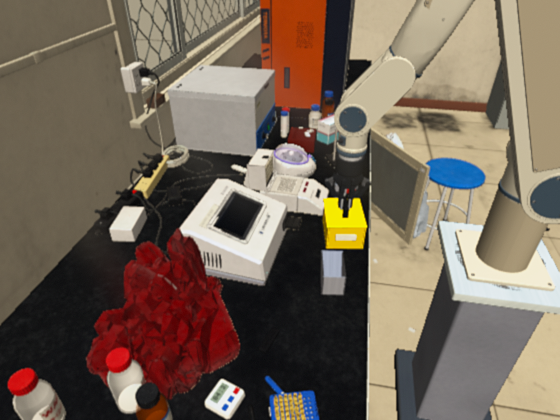

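Run:
```python
from h import *
manip.command_gripper(0.045)
manip.servo_line([*BOX,.22],rate=.2)
manip.move_to([*(BOX+.04*by),0.34],rv(down(BY)))
c=snap("wrist","w17"); fitY(c,.085)
manip.move_to([.46,-.245,.33],rv(down(np.radians(8.5))))
c=snap("wrist","w18"); print(manip.get_time())
a=c["image"][100:380,200:380,::-1]; b=cv2.imread("pics/w17.png")[100:380,200:380]
cv2.imwrite("pics/z9.png",cv2.resize(np.hstack([a,b]),None,fx=2.1,fy=2.1,interpolation=cv2.INTER_CUBIC))
```

```text
(235, 146, 97, 119) [454.  -24.8 114.2 150.2  10.1]
64.7
```

View pics/z9.png

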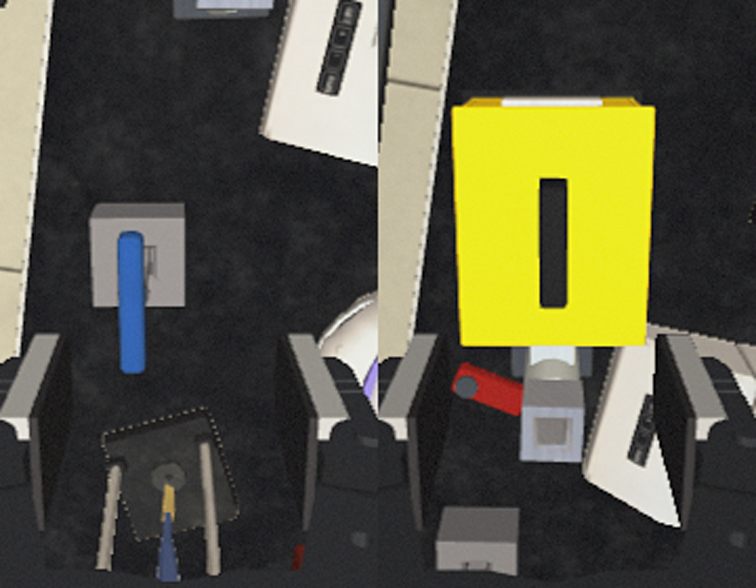

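Run:
```python
from h import *
c=ld("w18"); Z=lambda l:np.array(l,float)/2.1+[200,100]-.25
s=ray(c,Z([(91,219),(185,219),(185,305),(92,306)]),.04); print(s.round(4),s.mean(0)); 
for i in range(4): d=s[(i+1)%4]-s[i]; print(np.degrees(np.arctan2(d[1],d[0])).round(1),np.linalg.norm(d).round(4))
hsv=cv2.cvtColor(c["image"],cv2.COLOR_RGB2HSV)
m=((hsv[...,0]>95)&(hsv[...,0]<125)&(hsv[...,1]>140)&(hsv[...,2]>60)).astype(np.uint8)
for z in (.119,):
  for ct in cv2.findContours(m,cv2.RETR_EXTERNAL,cv2.CHAIN_APPROX_NONE)[0]:
    if cv2.contourArea(ct)>200: print(cv2.boundingRect(ct),cv2.minAreaRect((ray(c,ct[:,0]+0.,z)[:,:2]*1000).astype(np.float32)))
for n in ("s7","scene1"):
    c=ld(n); hsv=cv2.cvtColor(c["image"],cv2.COLOR_RGB2HSV)
    m=((hsv[...,0]>95)&(hsv[...,0]<125)&(hsv[...,1]>140)&(hsv[...,2]>60)).astype(np.uint8); m[:270]=0; m[300:]=0;m[:,:340]=0;m[:,390:]=0
    ct=max(cv2.findContours(m,cv2.RETR_EXTERNAL,cv2.CHAIN_APPROX_NONE)[0],key=cv2.contourArea); print(cv2.minAreaRect((ray(c,ct[:,0]+0.,.112)[:,:2]*1000).astype(np.float32)))
```

```text
[[ 0.4142 -0.2932  0.04  ]
 [ 0.4733 -0.2844  0.04  ]
 [ 0.4822 -0.3423  0.04  ]
 [ 0.4217 -0.352   0.04  ]] [ 0.44785552 -0.31797953  0.04      ]
8.5 0.0597
-81.2 0.0586
-170.9 0.0613
97.2 0.0593
(0, 364, 44, 34) ((158.95751953125, -542.7376098632812), (83.71992492675781, 16.57403564453125), 45.83623123168945)
(256, 210, 14, 68) ((447.14984130859375, -315.01214599609375), (14.242921829223633, 81.17192077636719), 9.521106719970703)
((447.01251220703125, -318.1757507324219), (20.277347564697266, 78.41461181640625), 8.904272079467773)
((447.06072998046875, -318.4835205078125), (20.277347564697266, 79.03765869140625), 8.904272079467773)
```

Run:
```python
from h import *
psi=np.radians(9.0); o=rv(down(psi)); xy=np.array([.4472,-.3172])
manip.command_gripper(0.040,90)
manip.servo_line([*xy,.16],o,rate=.2); manip.servo_line([*xy,.098],o,rate=.08)
print(np.round(manip.get_contact_force(),1))
manip.command_gripper(0.006,90); print(manip.get_width(),np.round(manip.get_contact_force(),1))
manip.servo_line([*xy,.15],o,rate=.08); print(manip.get_width(),np.round(manip.get_contact_force(),1))
manip.servo_line([*xy,.235],o,rate=.2)
manip.servo_line([*SOCK,.235],rv(down(BY)),rate=.15)
manip.servo_line([*SOCK,.218],rv(down(BY)),rate=.1)
snap("scene","s19"); snap("side","s20"); snap("wrist","w19"); print(SOCK,manip.get_time())
a=cv2.imread("pics/s19.png")[200:320,240:360];b=cv2.imread("pics/s20.png")[140:260,290:410]
cv2.imwrite("pics/z10.png",cv2.resize(np.hstack([a,b]),None,fx=3.3,fy=3.3,interpolation=cv2.INTER_CUBIC))
```

```text
[-0.3 -0.1  0.4]
0.012215228255495356 [-1.4  1.5  6.3]
0.011927040642926497 [ 0.2 -0.8 -1.9]
[ 0.47405266 -0.13902194] 70.475
```

View pics/z10.png

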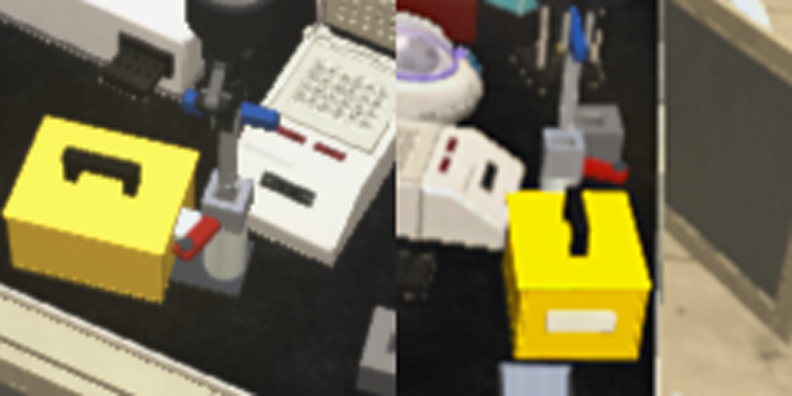

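View pics/w19.png

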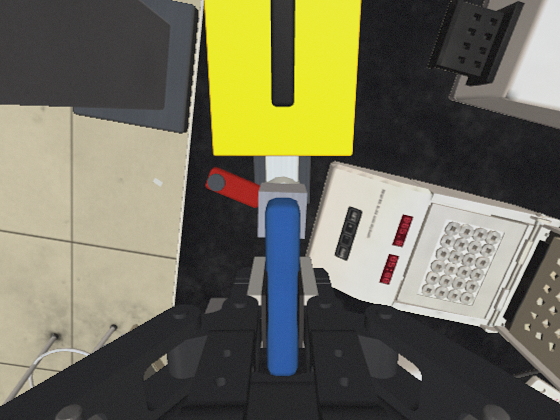

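Run:
```python
from h import *
o=rv(down(BY)); f0=np.array(manip.get_contact_force())
for z in np.arange(.213,.1745,-.003):
    manip.servo_line([*SOCK,z],o,rate=.04); f=np.array(manip.get_contact_force())-f0; print(round(z,4),f.round(1),end=' ')
    if f[2]>8 or np.hypot(*f[:2])>12: break
print(manip.get_width(),manip.get_torque(),manip.get_time())
a=snap("scene","s21")["image"][200:320,240:360,::-1];b=snap("side","s22")["image"][140:260,290:410,::-1]
cv2.imwrite("pics/z11.png",cv2.resize(np.hstack([a,b]),None,fx=3.3,fy=3.3,interpolation=cv2.INTER_CUBIC))
```

```text
0.213 [-0.1 -0.7 -1.2] 0.21 [ 0.1 -0.7 -1.5] 0.207 [-0.2 -1.  -1.7] 0.204 [-1.  -0.9 -2.1] 0.201 [ 0.1  0.4 -0.8] 0.198 [ 0.2 -0.4 -0.4] 0.195 [-0.1 -0.6 -1.7] 0.192 [-0.3  0.3 -1.1] 0.189 [-0.4 -0.8 -1.3] 0.186 [ 0.2  0.  -0. ] 0.183 [-0.3 -0.4 -0. ] 0.18 [-0.1 -1.3 -1. ] 0.177 [-0.5  0.  -1.9] 0.01247443474897075 [-0.00676898  0.02722484 -0.00548224] 73.75
```

View pics/z11.png

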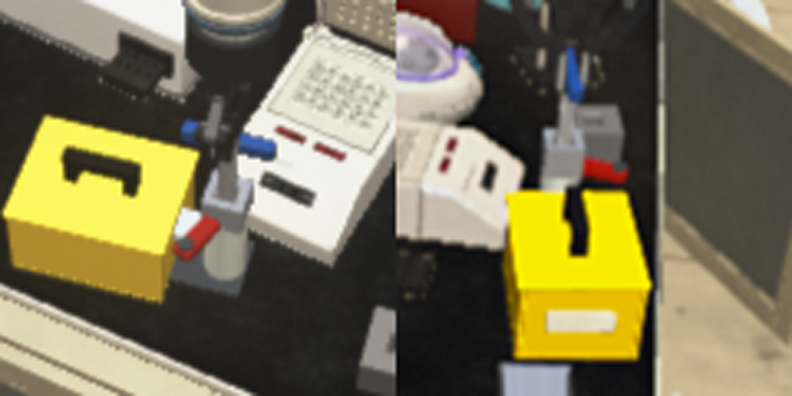

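Inserted without resistance. Now turn clockwise, watching the torque.

Run:
```python
from h import *
manip.command_gripper(0.006,120); manip.hold(0.2)
p0=np.array([*SOCK,.177]); t0=np.array(manip.get_torque()); 
print(manip.solve_ik(p0,rv(down(np.radians(-76)))))
for d in list(np.arange(2,-62,-8))+list(np.arange(-62,-80,-3)):
    manip.move_to(p0,rv(down(np.radians(d))))
    t=np.array(manip.get_torque())-t0; print(d,t.round(2),np.round(manip.get_contact_force(),1),round(manip.get_width(),4))
    if abs(t[2])>1.0: break
snap("wrist","w23"); snap("scene","s23"); print(manip.get_time())
```

```text
[-3.09354906e-01  3.11411153e-01  1.95832542e+00 -4.44089210e-16
  8.71856084e-01  1.01709533e+00]
2 [-0.03 -0.    0.01] [ 0.  -0.2 -0.4] 0.0115
-6 [-0.3   0.01  0.04] [ 0.6 -2.3 -1.6] 0.0113
-14 [-0.49 -0.07 -0.02] [-0.6 -1.6 -2.1] 0.0114
-22 [-0.66 -0.19  0.01] [ 0.2 -1.7 -2.7] 0.0114
-30 [-0.74 -0.24  0.01] [ 1.4 -3.4 -2.3] 0.0115
-38 [-0.9  -0.36  0.02] [ 0.9 -3.8 -2.3] 0.0117
-46 [-1.   -0.43  0.03] [ 1.5 -3.7 -3.9] 0.0112
-54 [-1.17 -0.49  0.03] [ 2.1 -4.2 -3.9] 0.0115
-62 [-1.19 -0.48  0.02] [ 3.5 -4.9 -4.1] 0.0113
-65 [-1.21 -0.48  0.15] [ 1.8 -5.2 -3.7] 0.0113
-68 [-1.22 -0.5   0.09] [ 2.5 -5.1 -4.4] 0.0115
-71 [-1.24 -0.5   0.11] [ 1.6 -5.  -3.4] 0.0116
-74 [-1.32 -0.53  0.09] [ 2.3 -5.8 -3.8] 0.0113
-77 [-1.33 -0.51  0.06] [ 2.8 -5.  -3.7] 0.0113
77.9417
```

View pics/w23.png

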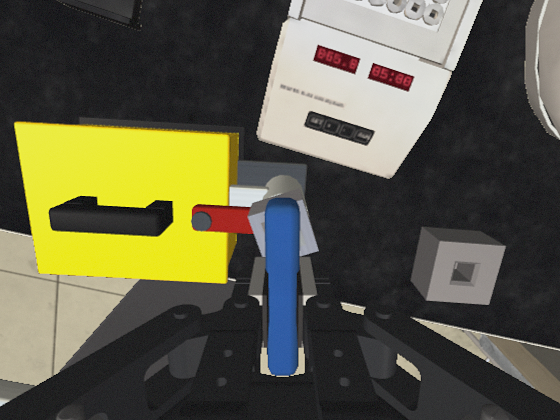

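```bash
python3 -c "
import cv2
cv2.imwrite('pics/z12.png',cv2.resize(cv2.imread('pics/s23.png')[200:320,240:360],None,fx=4,fy=4,interpolation=cv2.INTER_CUBIC))"
```

```text
(no output)
```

View pics/z12.png

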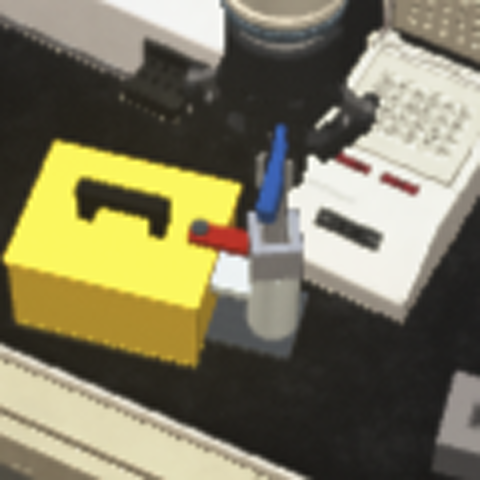

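Run:
```python
from h import *
p0=np.array([*SOCK,.177])
for d in np.arange(-79,-92,-2):
    manip.move_to(p0,rv(down(np.radians(d))))
    t=np.array(manip.get_torque()); print(d,t.round(2),np.round(manip.get_contact_force(),1))
    if abs(t[2])>.6: break
manip.hold(.2); c=snap("wrist","w24"); print(manip.get_time())
cv2.imwrite("pics/z13.png",cv2.resize(c["image"][100:320,0:360,::-1],None,fx=2.2,fy=2.2,interpolation=cv2.INTER_CUBIC))
```

```text
-79 [-1.29 -0.49  0.37] [ 2.5 -5.1 -4.2]
-81 [-1.28 -0.46  0.4 ] [ 1.8 -5.1 -3.5]
-83 [-1.31 -0.44  0.59] [ 2.3 -5.5 -3.7]
-85 [-1.29 -0.46  0.73] [ 2.6 -5.7 -4.9]
79.1917
```

View pics/z13.png

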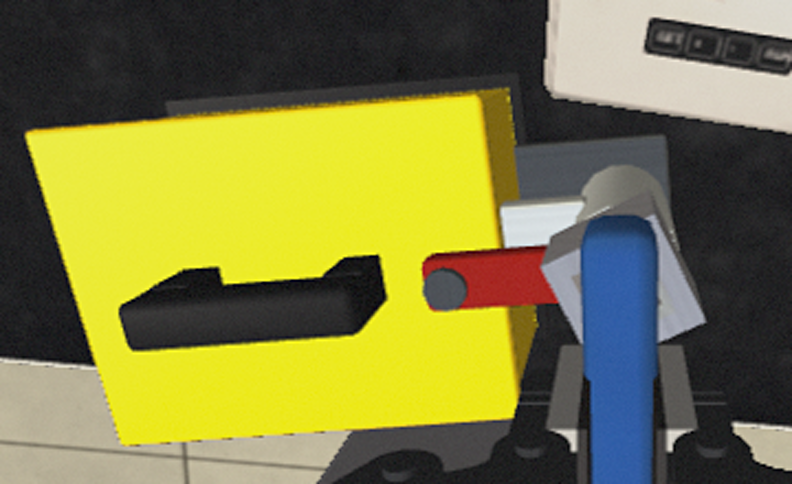

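Run:
```python
from h import *
for n,px in (("w23",(202,220)),("w24",(201.6,231.6))):
    c=ld(n); P=ray(c,[px],.0995)[0]; d=P[:2]-SOCK; a=np.degrees(np.arctan2(d[1],d[0])); print(P,np.linalg.norm(d),a,"expected end",100.1)
c=ld("s23"); P=ray(c,[(240+199/4,200+228/4)],.0995)[0]; d=P[:2]-SOCK; print(P,np.degrees(np.arctan2(d[1],d[0])))
```

```text
[ 0.46361176 -0.08460337  0.0995    ] 0.055411134325756436 100.86093370019019 expected end 100.1
[ 0.46266668 -0.08372262  0.0995    ] 0.05645932812176343 101.63445013706085 expected end 100.1
[ 0.46299047 -0.08720087  0.0995    ] 102.05000719343906
```

Run:
```python
from h import *
p0=np.array([*SOCK,.177])
for d in (-80,-75,-70):
    manip.move_to(p0,rv(down(np.radians(d)))); print(d,np.round(manip.get_torque(),2),np.round(manip.get_contact_force(),1))
o=rv(down(np.radians(-70)))
manip.servo_line(p0+[0,0,.015],o,rate=.05); print(np.round(manip.get_torque(),2),np.round(manip.get_contact_force(),1))
manip.servo_line(p0+[0,0,.065],o,rate=.08); print(np.round(manip.get_torque(),2),np.round(manip.get_contact_force(),1),manip.get_width())
S=np.array([.4475,-.3175])
manip.move_to([*S,.20],rv(down(np.radians(8.8))))
snap("wrist","w25");a=snap("scene","s25")["image"][190:350,270:430,::-1];b=snap("side","s26")["image"][100:260,260:420,::-1]
cv2.imwrite("pics/z14.png",cv2.resize(np.hstack([a,b]),None,fx=2.5,fy=2.5,interpolation=cv2.INTER_CUBIC)); print(manip.get_time())
```

```text
-80 [-1.23 -0.45  0.45] [ 1.9 -5.5 -3.5]
-75 [-1.21 -0.41  0.04] [ 0.9 -4.6 -2.8]
-70 [-0.91 -0.46 -0.02] [ 2.5 -4.1 -1.7]
[-0.8  -0.48 -0.02] [ 2.4 -3.2  1.3]
[0.05 0.02 0.04] [ 0.6 -1.  -1.3] 0.011273740746358894
82.825
```

View pics/z14.png

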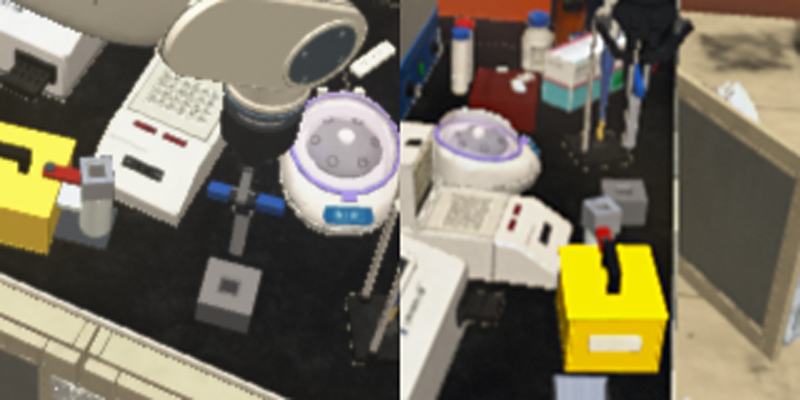

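View pics/w25.png

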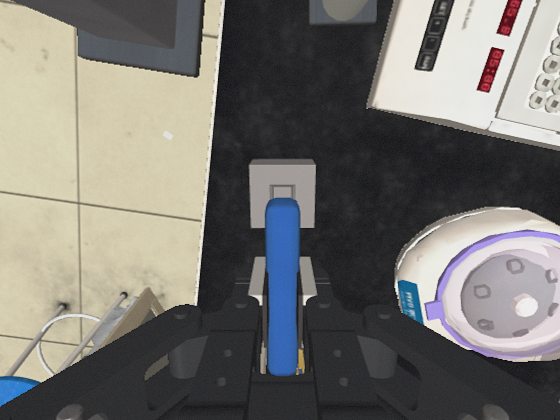

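Run:
```python
from h import *
S=np.array([.4475,-.3175])
print(manip.get_position())
for n in ("s25","s26"): print(n,proj(ld(n),[[*S,.112],[*S,.19],[*S,.212]]))
for n in ("s19","s20"): print(n,proj(ld(n),[[*SOCK,.130],[*SOCK,.23]]))
a=np.hstack([cv2.resize(ld("s25")["image"][240:310,340:390,::-1],None,fx=8,fy=8),cv2.resize(ld("s26")["image"][100:170,330:380,::-1],None,fx=8,fy=8)])
cv2.imwrite("pics/z15.png",a)
```

```text
[ 0.44766048 -0.31716147  0.20007924]
s25 [[363.71989325 289.75419706]
 [366.7879434  273.48852591]
 [367.70148542 268.64526282]]
s26 [[351.11941024 158.33767311]
 [353.52919537 137.8912726 ]
 [354.2379714  131.87749222]]
s19 [[308.06956845 254.50011527]
 [308.91693854 232.33893296]]
s20 [[340.66922527 178.99996981]
 [343.67479639 150.22330651]]
```

View pics/z15.png

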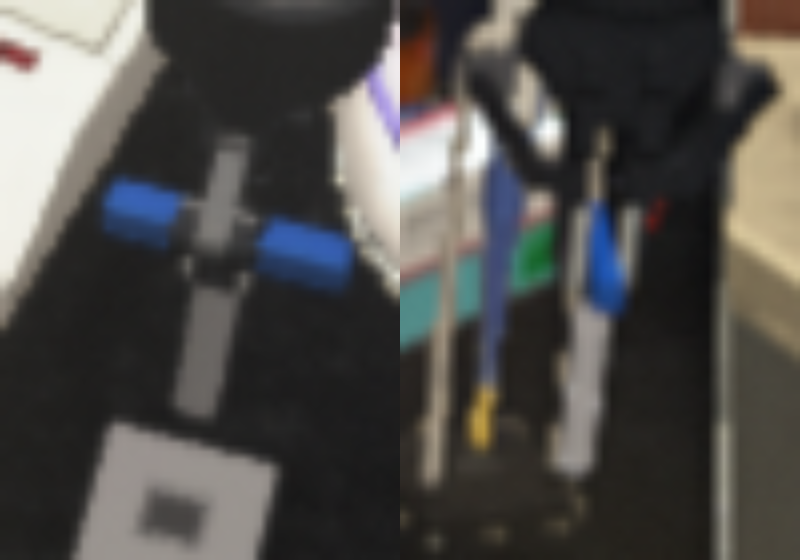

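Run:
```python
from h import *
S=np.array([.4477,-.3177]); o=rv(down(np.radians(8.8)))
manip.servo_line([*S,.135],o,rate=.1); f0=np.array(manip.get_contact_force())
for z in np.arange(.131,.0965,-.003):
    manip.servo_line([*S,z],o,rate=.04); f=np.array(manip.get_contact_force())-f0; print(round(z,4),f.round(1),end=' ')
    if f[2]>6 or np.hypot(*f[:2])>12: break
print(manip.get_width(),np.round(manip.get_torque(),2))
a=snap("scene","s27")["image"][240:340,330:430,::-1]; cv2.imwrite("pics/z16.png",cv2.resize(a,None,fx=5,fy=5)); print(manip.get_time())
```

```text
0.131 [-0.3  1.2  0.9] 0.128 [-0.3  0.6 -0.5] 0.125 [-1.   0.8  0.5] 0.122 [-0.9  0.3  0.3] 0.119 [-0.3  1.   0.1] 0.116 [-0.7  0.6  0.4] 0.113 [-0.   0.6  0.5] 0.11 [-0.3  0.8  0.8] 0.107 [-1.3  0.7  1. ] 0.104 [-0.7  1.4  0.2] 0.101 [0.1 0.2 0.1] 0.098 [-1.6  1.9  9.3] 0.011000066613104499 [ 0.2   0.21 -0.02]
86.675
```

View pics/z16.png

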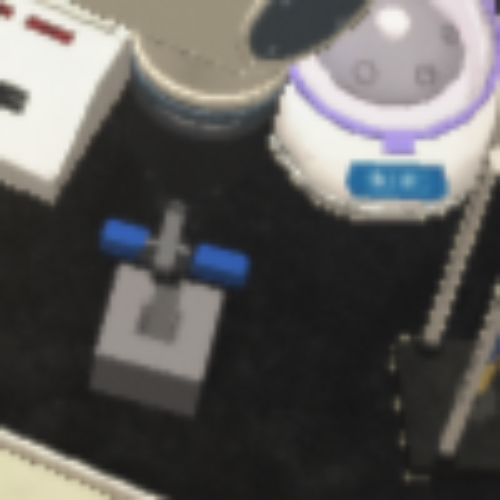

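Run:
```python
from h import *
S=np.array([.4477,-.3177])
manip.command_gripper(0.040); manip.servo_line([*S,.25],rate=.15)
c=snap("scene","s28")
manip.move_to([.45,0.0,.42],rv(down(BY)))
c=snap("wrist","w28"); fitY(c,.085); snap("side","s29"); print(manip.get_time())
a=ld("s28")["image"][190:330,180:400,::-1]; cv2.imwrite("pics/z17.png",cv2.resize(a,None,fx=3.5,fy=3.5))
```

```text
(241, 133, 83, 101) [454.3 -26.  114.4 147.3  10.1]
89.725
```

View pics/z17.png

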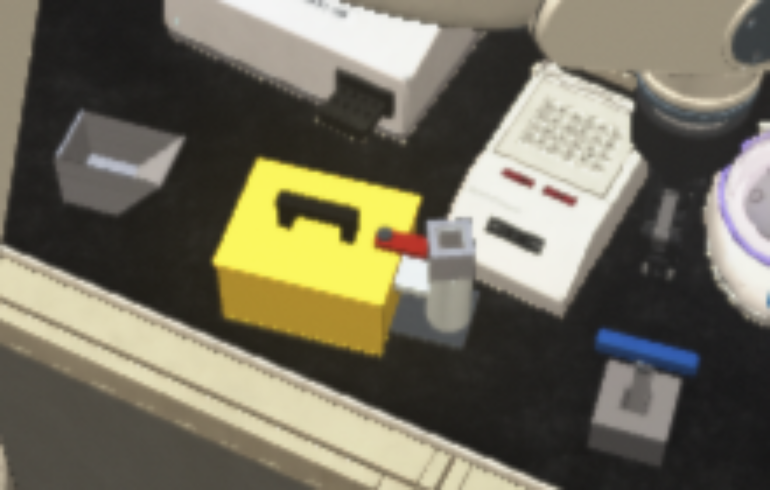

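View pics/w28.png

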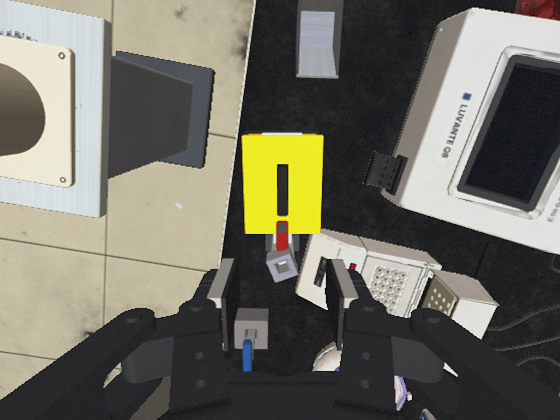

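View pics/s29.png

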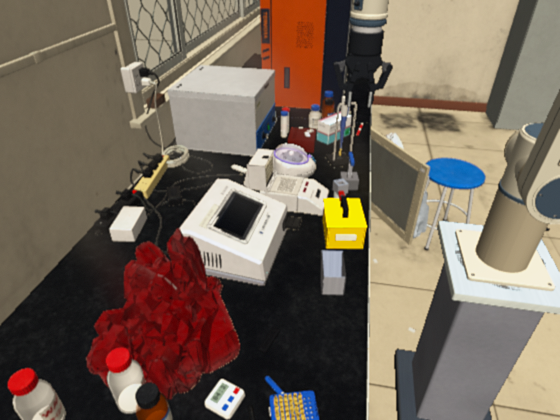

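Run:
```python
from h import *
manip.hold(0.5); print(np.abs(manip.get_joint_vel()).max(),np.round(manip.get_contact_force(),1)); print(manip.sign_off(),manip.get_time())
```

```text
0.002177480196821076 [-0.4 -0.3  0.2]
the job is handed in; nothing more can be done
the job is handed in; nothing more can be done
```

I completed every step of the job and handed it in at about 90 s of the 208 s allowed. No verdict was reported.

**What I did:** I tipped the three tubes into the box and stood the scoop back upright in its original place. The two white cassettes present also went in. I left the black look-alike alone and saw no third cassette in any view. I set the cover on the box, turned the clamp home with the key, and stood the key back in its stand.

**Last checks:**
- **Box contents:** a picture taken just before covering showed all three tubes and both cassettes inside.
- **Cover:** it seated at the expected height. The measured centre is within about 1–2 mm of the box's, squared to the box.
- **Clamp:** the arm points to 101–102°, against 100° expected at the stop. That is about 1.2 rad of turn, and the twisting torque rose at the end.
- **Key:** it bottomed out in the stand at the expected height.
- **Scoop and robot:** the scoop looked upright and the robot was touching nothing.

**What failed or disagreed:**
- **Fingertips:** they reached only about 0–4 mm ahead of the TCP, not the stated 22 mm. My first grasp on one cassette closed above it. I found the true height by touching the bench (about 23 N) and used that afterwards.
- **Moved cassette:** the other cassette had been knocked about 3 cm aside. I found it again with the wrist camera before picking it up.
- **Key turning:** a sideways moment of about 1.3 N m built up at the wrist while turning. It disappeared once I pulled the key out.

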